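# Brush out the cleaning pot and slide its cover in

### The arm

A 6-joint arm with a two-finger parallel gripper is mounted at the origin on the work surface. World frame = base frame: x ahead of the robot, y to its left, z up, the work surface at z = 0. Lengths are in m, angles in degrees, forces in N, time in s.
With the tool pointing down it reaches from about 0.35 to 0.975 m from the base axis. Payload 4.9 kg.
Tool frame: the origin (TCP) lies on the centre line of the jaws, within the pads' length; the fingertips stand 8 mm ahead of it and the grasp point (between the pads) lies 11 mm behind it; z points along the fingers, y is the line along which they close (so a half turn about z gives the same grasp; the last joint's range is limited). The gripper opens to 85 mm and grips with 20 to 120 N. Pads are 22 mm wide; open, the fingers measure 114 mm over their backs; the gripper's body (76 mm by 85 mm) begins 54 mm behind the grasp point. The pads swing forward as they close: fully open they stand 13 mm farther back than shut.
Start: joints at [-73.682, 3.019, 92.412, -0, 84.569, -6.818], TCP at [0.246, -0.575, 0.239] pointing down, gripper open.
Joint ranges: [-172.51, 172.51], [-57.92, 126.97], [3.15, 148.05], [-58.71, 238.71], [5.1, 150.11], [-179.66, 179.66]. Speed limits (degrees/s): [147.25, 147.25, 180, 180, 180, 180].

### API

Orientations are given as a 3x3 rotation matrix whose columns are the frame's x, y, z axes.
In Python, from rig import bot gives the robot as it stands. The module is installed in compiled form; this text tells all that it offers.
- The arm moves only by the tool step_arm, never from a script. Its argument "targets" is a list of rows, each a list of 7 numbers: the shift along the tool's x, y, z in m, then the turn, a rotation vector about the tool's x, y, z in rad, then the finger opening in m, from 0 to 0.0854. In form: [[dx, dy, dz, rx, ry, rz, gripper], ...]. A call has 1 to 8 rows; each row is the pose to reach, as a shift and turn from the pose commanded when the call began, along the tool's axes at that moment; what a row does not reach only later rows make up. A row lasts 1/8 s, in which the tool goes at most 62.5 mm and 10.7 degrees, less where a joint would pass 70% of its speed; a pose out of reach is approached as far as the arm can. A call with a gripper value outside its range is refused whole. The fingers move at their own pace and stop on an object; the grip force is fixed at half the most. Time passes only in rows, so rows that repeat a pose let the fingers close. It gives the time, the measured TCP pose, the force, the opening and the grip force at its end, in the units of the state.
- bot.get_obs(): the state, without advancing time (a new reading comes with each control period).
- bot.capture(name): name is "scene" or "top" or "wrist"; returns the picture (384x512x3 uint8, red, green, blue); there is no depth.
- bot.get_calibration(name): a dict with "vfov" (degrees; the focal length in pixels is half the picture's height over the tangent of half this angle, whatever the lens; pixels are square), "cx", "cy" (the principal point, pixels), "R" (3x3) and "t" (3): a world point X has camera coordinates R X + t; the wrist camera has in their place "mount" (4x4, takes a point from camera to tool coordinates, whose origin is the TCP and whose axes are the flange's). Camera axes: x right, y down, z forward; pixel columns grow to the right and rows downward; lengths in m; the calibration is good to about 2 mm. A picture is of the moment at which its call begins: read the wrist's pose just before it. get_calibration takes no time and is no camera call.
- bot.close_job(): hands the job in; it is judged then, once.
The state is a dict: "time_s": time; "qpos": joint angles; "dq": joint speeds; "tau": joint torques, N m; "tool_pos": TCP position; "ee_rot": TCP orientation; "force": force on the tool from outside, world axes, zero at the start; "wrist_torque": the same for the moment, N m; "grip_width": finger opening in m; "finger_force": force on a finger pad.
Only numpy, scipy, OpenCV 4.12 (cv2) and the standard library are available. Lean on these libraries where they do the work, as an engineer would, in place of code of your own. Each camera call takes 0.05 s, during which the arm holds its last target. There are 200 camera calls.

### The job

Brush out the steel pot with the round brush: two strokes, each right down to near the bottom and back up to the rim, then stand the brush upright in its dish again. After that close the pot: lay the flat rectangular wooden cover with the grip rib on the open end of the track above the pot and slide it in under the lips until it is fully home against the end stop. Leave the round lid and the jar where they are.

Things in the scene. Friction and masses are not known exactly. Their poses are not given: they have to be found in the camera images.
- station: Fixed station: light wooden board (285 x 170 x 18 mm, bar handle at its -x end) carrying an open round steel pot and above it an aluminium slide track. Origin on the bench under the pot's axis; z up; +x is the way the cover slides in, the track's open end is at -x. Track: two ledges, tops 110 mm above the bench, x = -155 to +60 mm, 90 mm apart.
- slot_mouth (a point): Where the lips begin: mid-track, ledge level, 50 mm to -x of the pot's axis; axes as the station. From here on (+x) the side walls are 114 mm apart (cover 110) with lips over them: underside 9, top 16 mm above the ledges, 100 mm open between the lips. The 25 mm before it narrow from 128 to 114; the landing before that: no lips, walls 128 apart, 8 high.
- cover_home (a point): Where the cover's origin lies when fully home: on the pot's axis, 110 mm above the bench (ledge level); axes as the station. The end stop's face is 60 mm further on in +x. A cover laid on the landing, clear of the lips, has its origin 120 to 130 mm to the -x side of this point.
- pot_floor (a point): Centre of the pot's inner floor, 23 mm above the bench; axes as the station. Pot: inner diameter 80, outer 88, 84 mm deep (rim 107 mm above the bench).
- cover: The loose flat rectangular wooden cover plate, 120 (its x, sliding direction) x 110 (its y) x 6 mm, about 0.25 kg, with an upright dark wooden grip rib on top: 14 mm thick (x), 70 mm long (y), from 6 to 44 mm above the underside, centred. Origin at the centre of the underside; z up. Either end may go in first. At the start it lies flat on the bench.
- cover_grip (a point): Point in the middle of the cover's grip rib, 32 mm above the cover's underside: place to grip from above, fingers closing along the cover's x across 14 mm.
- brush: The loose round brush, 175 mm long, about 0.16 kg, standing upright on its bristle end in the dish: dark bristle head 60 mm diameter and 48 mm high, steel ferrule 54 mm diameter up to 60 mm, then a wooden handle 24 mm diameter from 60 to 175 mm. Origin at the centre of the flat bristle end (its underside); z along the handle, upwards.
- brush_grip (a point): Point on the brush's handle axis 148 mm above the bristle end: place to grip the handle from above.
- dish: Fixed shallow round steel dish in which the brush stands, outer diameter 124, inner about 114 mm, rim 14 mm high, floor 5 mm thick. Origin at the centre of its underside on the bench.
- round_lid: Bystander: loose round aluminium lid of another pot, 100 mm diameter, with a small knob, 36 mm high in all, lying on the bench. Origin at the centre of its underside.
- jar: Bystander: amber glass jar with a white cap, 72 mm diameter, 90 mm high. Origin at the centre of its underside.

How it is judged (in metres and radians):
On the way, in this order (a step that is already met when the one before it is completed fails the run):
1. the brush is down near the bottom of the pot (horizontal distance between brush and pot_floor below 0.025 m and angle between brush's own z axis and vertical below 0.35 rad and z of brush in the frame of pot_floor below 0.022 m), for 0.05 s.
2. the brush is raised to the upper half of the pot (or above it) (horizontal distance between brush and pot_floor below 0.025 m and angle between brush's own z axis and vertical below 0.35 rad and z of brush in the frame of pot_floor above 0.045 m), for 0.05 s.
3. the brush is down near the bottom a second time (all of step 1), for 0.05 s.
4. the brush is raised a second time (all of step 2), for 0.05 s.
5. the brush stands upright in its dish again, let go (horizontal distance between brush and dish below 0.032 m and angle between brush's own z axis and vertical below 0.1 rad and z of brush in the frame of dish between 0 and 0.01 m and contact force between the fingers and brush below 0.3 N), for 0.2 s.
6. the cover lies flat in the track with its leading edge under the lips (x of cover in the frame of cover_home above -0.095 m and y of cover in the frame of cover_home between -0.005 and 0.005 m and z of cover in the frame of cover_home between -0.003 and 0.005 m and angle between the x axis of cover and the x axis of station, either way round below 0.06 rad and angle between cover's own z axis and vertical below 0.06 rad), for 0.05 s.
At the end, for the whole second after the job is handed in: The cover lies in the track under the lips, within 5 mm of fully home against the end stop, flat on the ledges (height -3 to +5 mm) and at rest; the brush stands upright (within 0.1 rad) on the floor of its dish, within 32 mm of the dish's centre, let go and at rest (all of step 5 and x of cover in the frame of cover_home between -0.005 and 0.004 m and y of cover in the frame of cover_home between -0.005 and 0.005 m and z of cover in the frame of cover_home between -0.003 and 0.005 m and angle between the x axis of cover and the x axis of station, either way round below 0.06 rad and angle between cover's own z axis and vertical below 0.06 rad and linear speed of cover below 0.01 m/s and linear speed of brush below 0.02 m/s); the robot touches nothing.
It fails at once if the round lid was pushed more than 30 mm from its place (distance of round_lid from where it was at the start of the episode above 0.03 m).
It fails at once if the jar was pushed more than 30 mm from its place (distance of jar from where it was at the start of the episode above 0.03 m).
It also fails if it takes over 64 s, if anything falls off the work surface, if the arm or the gripper's body presses on something with over 40 N, if the wrist force passes 120 N, or if a joint passes its speed limit or range.

## Working session

There is one attempt and no reset: what is moved stays moved. The work goes in short steps, Python scripts to look and compute and a tool call to move; the robot and the scene stay as the last step left them, time stands still between calls to the robot, and variables do not carry over. Pictures are saved under pics/ and viewed, at most 10 in all, crops included, and the job is handed in when it is done.

Besides the shell and the picture viewer there is one more tool, called after ">>>" in YAML: its name, and indented under it one key for each argument. step_arm: Moves the arm, as the interface text tells. Its arguments: {"type":"object","properties":{"targets":{"type":"array","items":{"type":"array","items":{"type":"number"}}}},"required":["targets"]}

```bash
mkdir -p pics; python3 - <<'E'
from rig import bot
import cv2,numpy as np
for n in ("scene","top"):
    im=bot.capture(n); cv2.imwrite(f"pics/{n}0.png",im[:,:,::-1])
    print(n,{k:np.round(v,4).tolist() for k,v in bot.get_calibration(n).items() if not isinstance(v,str)})
print(bot.get_calibration("wrist"))
print(bot.get_obs())
a=cv2.imread("pics/scene0.png");b=cv2.imread("pics/top0.png")
E
```

```text
scene {'vfov': 43.4434, 'cx': 252.2628, 'cy': 192.4709, 'R': [[0.8505, 0.5259, -0.0131], [0.352, -0.5874, -0.7288], [-0.3909, 0.6152, -0.6846]], 't': [-0.5115, -0.1346, 1.4284]}
top {'vfov': 53.4643, 'cx': 254.7347, 'cy': 192.6649, 'R': [[0.0296, -0.9996, 0.0009], [-0.996, -0.0296, -0.0848], [0.0848, 0.0016, -0.9964]], 't': [-0.0323, 0.5906, 1.1405]}
{'vfov': 66.5507606411903, 'cx': 249.78018183562665, 'cy': 194.1011346216704, 'mount': array([[ 4.27629053e-05, -9.59201621e-01, -2.82722918e-01,
         7.21254720e-02],
       [ 9.99999983e-01, -9.25360851e-06,  1.82648726e-04,
        -4.58352938e-05],
       [-1.77813162e-04, -2.82722921e-01,  9.59201605e-01,
        -1.35416326e-01],
       [ 0.00000000e+00,  0.00000000e+00,  0.00000000e+00,
         1.00000000e+00]])}
{'time_s': 0.1, 'qpos': array([-7.36824592e+01,  3.05545379e+00,  9.24831135e+01, -2.78468228e-04,
        8.45682484e+01, -6.81679443e+00]), 'dq': array([-0.03169441, -0.01901819, -0.10657388, -0.04442702,  0.13738333,
        0.07198502]), 'tau': array([-2.04140133e-04, -3.94905603e+01, -3.71362889e+01, -1.44420628e-04,
        3.85385109e-03, -1.08013992e-05]), 'tool_pos': array([ 0.24541615, -0.57421565,  0.23817613]), 'ee_rot': array([[ 9.19586094e-01,  3.92888198e-01, -5.28433831e-04],
       [ 3.92888494e-01, -9.19584382e-01,  1.78783044e-03],
       [ 2.16477981e-04, -1.85167958e-03, -9.99998262e-01]]), 'force': array([ 0.79860878, -0.66241888,  0.06466466]), 'wrist_torque': array([-0.0092255 , -0.0305075 ,  0.02972727]), 'finger_force': 0.0, 'grip_width': 0.08553509489148699}
```

View pics/scene0.png

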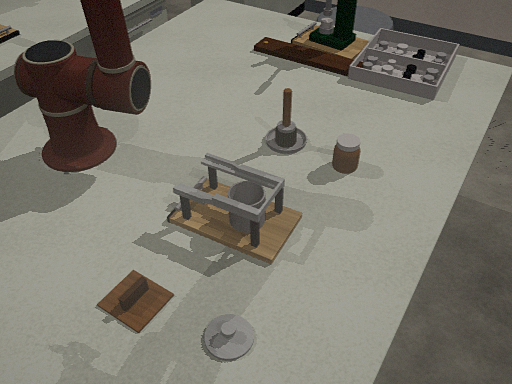

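View pics/top0.png

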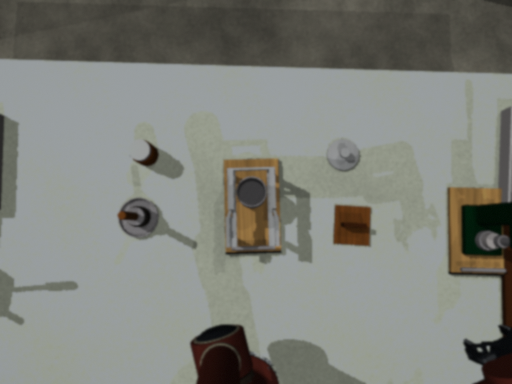

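Scene shows the station around (240,215), the brush (287,90–140), the cover (135,300), the lid (228,337) and the jar (347,153). Top shows the brush tip near (124,216), dish (139,218), pot (251,192), cover (352,225) and lid (343,155); the track opens toward the robot.

```bash
cat > h.py <<'E'
import numpy as np,cv2
from rig import bot
def cam(n,obs=None):
    c=bot.get_calibration(n); f=192/np.tan(np.radians(c["vfov"]/2))
    if n=="wrist":
        T=np.eye(4);T[:3,:3]=obs["ee_rot"];T[:3,3]=obs["tool_pos"]; M=T@c["mount"]; R=M[:3,:3].T; t=-R@M[:3,3]
    else: R,t=np.array(c["R"]),np.array(c["t"])
    return f,c["cx"],c["cy"],R,t
def ray(C,p):
    f,cx,cy,R,t=C; d=R.T@np.array([(p[0]-cx)/f,(p[1]-cy)/f,1]); return -R.T@t,d/np.linalg.norm(d)
def onz(C,p,z):
    o,d=ray(C,p); return o+d*(z-o[2])/d[2]
def tri(l):
    A=0;b=0
    for C,p in l:
        o,d=ray(C,p);P=np.eye(3)-np.outer(d,d);A=A+P;b=b+P@o
    X=np.linalg.solve(A,b); return X,[round(float(np.linalg.norm((np.eye(3)-np.outer(d,d))@(X-o))),4) for o,d in (ray(C,p) for C,p in l)]
def proj(C,X):
    f,cx,cy,R,t=C; c=R@np.asarray(X)+t; return np.array([cx+f*c[0]/c[2],cy+f*c[1]/c[2]])
def snap(name,fn):
    o=bot.get_obs(); im=bot.capture(name)[:,:,::-1].copy(); cv2.imwrite("pics/"+fn,im); 
    np.save("pics/"+fn+".npy",np.array([o],dtype=object),allow_pickle=True); return im,cam(name,o),o
E
python3 - <<'E'
from h import *
np.set_printoptions(precision=4,suppress=True)
T=cam("top");S=cam("scene")
print("brush top",tri([(T,(121,216)),(S,(287.5,90))]))
print("dish",onz(T,(139,218),.014),onz(S,(286,139),.014))
print("pot",onz(T,(251,192),.107))
im=cv2.imread("pics/top0.png");h=cv2.cvtColor(im,cv2.COLOR_BGR2HSV)
m=((h[...,1]>90)&(h[...,0]<25)).astype(np.uint8)
n,l,st,c=cv2.connectedComponentsWithStats(m)
for i in range(1,n):
    if st[i,4]>60:
        r=cv2.minAreaRect(np.argwhere(l==i)[:,::-1].astype(np.float32)); z=.006 if 300<c[i][0]<400 else .018
        print(st[i],c[i],r,[onz(T,p,z)[:2] for p in cv2.boxPoints(r)])
print(onz(T,(343,155),.01),onz(T,(352,225),.006))
E
```

```text
brush top (array([0.5069, 0.3389, 0.1722]), [0.001, 0.001])
dish [0.5037 0.338  0.014 ] [0.5145 0.3303 0.014 ]
pot [ 0.586  -0.0042  0.107 ]
[139 146  19  19 144] [150.6458 157.0278] ((149.8200225830078, 157.24000549316406), (11.600000381469727, 20.60000228881836), 36.869895935058594) [array([0.6766, 0.3464]), array([0.7294, 0.3108]), array([0.7084, 0.2809]), array([0.6557, 0.3165])]
[224 159  56  57 655] [251.8397 172.9878] ((251.5, 187.0), (56.0, 55.0), 90.0) [array([0.6938, 0.0836]), array([ 0.6989, -0.0868]), array([ 0.5256, -0.091 ]), array([0.5206, 0.0773])]
[236 170  31  17 259] [250.8803 175.0888] ((250.97169494628906, 177.8490753173828), (14.98584270477295, 30.62324333190918), 87.51044464111328) [array([0.6573, 0.0472]), array([ 0.6642, -0.0472]), array([ 0.6178, -0.0505]), array([0.6108, 0.0436])]
[ 448  188   64  140 3056] [477.3361 241.2529] ((479.982177734375, 257.50030517578125), (140.0847930908203, 62.36505126953125), 88.97696685791016) [array([ 0.6239, -0.6081]), array([ 0.6331, -0.8004]), array([ 0.2121, -0.7964]), array([ 0.2034, -0.61  ])]
[ 236  197   32   49 1251
[... 823 characters left out ...]
ay([ 0.4818, -0.7722])]
[226 246  55   7 135] [253.5111 250.2815] ((253.0238494873047, 249.2871551513672), (4.997705459594727, 54.126670837402344), 88.26429748535156) [array([0.4218, 0.0679]), array([ 0.4316, -0.0963]), array([ 0.4166, -0.0971]), array([0.4068, 0.0669])]
[ 192  327   86   57 2811] [230.5226 363.0964] ((234.5, 355.0), (56.0, 85.0), 90.0) [array([0.1839, 0.1606]), array([ 0.1914, -0.0931]), array([ 0.0304, -0.0971]), array([0.0231, 0.1536])]
[478 353  34  31 737] [498.3501 370.4098] ((494.5, 368.0), (30.0, 33.0), 90.0) [array([ 0.1337, -0.692 ]), array([ 0.1366, -0.7901]), array([ 0.0506, -0.7878]), array([ 0.0478, -0.6903])]
[ 0.7189 -0.2869  0.01  ] [ 0.5018 -0.3177  0.006 ]
```

>>> step_arm:
  targets:
    - [0.05, -0.02, -0.02, 0, 0, -0.18, 0.085]
    - [0.1, -0.04, -0.04, 0, 0, -0.36, 0.085]
    - [0.15, -0.06, -0.06, 0, 0, -0.54, 0.085]
    - [0.2, -0.08, -0.08, 0, 0, -0.72, 0.085]
    - [0.25, -0.1, -0.092, 0, 0, -0.9, 0.085]
    - [0.3, -0.12, -0.092, 0, 0, -1.07, 0.085]
    - [0.334, -0.133, -0.092, 0, 0, -1.167, 0.085]
    - [0.334, -0.133, -0.092, 0, 0, -1.167, 0.085]

```text
time_s: 1.1
tool_pos: [0.5016, -0.3192, 0.3306]
ee_rot: [[-0.004, 1.0, -0.001], [1.0, 0.004, 0.001], [0.001, -0.001, -1.0]]
force: [-0.0, -1.7, -0.2]
grip_width: 0.0852
finger_force: 0.0
```

```bash
cat >> h.py <<'E'
def go(pos,yaw,obs=None):
    "print shift/turn (tool axes) from the measured pose to a tool-down pose"
    from scipy.spatial.transform import Rotation as Ro
    o=obs or bot.get_obs(); c,s=np.cos(np.radians(yaw)),np.sin(np.radians(yaw))
    G=np.array([[c,s,0],[s,-c,0],[0,0,-1]]); R=o["ee_rot"]
    print("pos",o["tool_pos"].round(4),"yaw",np.degrees(np.arctan2(R[1,0],R[0,0])).round(2),"-> shift",(R.T@(np.array(pos)-o["tool_pos"])).round(4),"turn",Ro.from_matrix(R.T@G).as_rotvec().round(4),"t",o["time_s"])
def blobs(m,mn=60):
    n,l,st,c=cv2.connectedComponentsWithStats(m.astype(np.uint8)); return [(l==i,st[i],c[i]) for i in range(1,n) if st[i,4]>mn]
E
python3 - <<'E'
from h import *
np.set_printoptions(precision=4,suppress=True)
im,C,o=snap("wrist","w1.png"); go((0.50,-0.32,.33),90,o)
h=cv2.cvtColor(im,cv2.COLOR_BGR2HSV)
for m,s,c in blobs((h[...,1]>90)&(h[...,0]<25),300):
    r=cv2.minAreaRect(np.argwhere(m)[:,::-1].astype(np.float32)); print(s,r); print(np.array([onz(C,p,.006)[:2] for p in cv2.boxPoints(r)]),onz(C,r[0],.006))
E
```

```text
pos [ 0.5016 -0.3192  0.3306] yaw 90.21 -> shift [-0.0008 -0.0016  0.0006] turn [-0.0008 -0.001   0.0037] t 1.1
[ 214  118   78   72 5233] ((251.33680725097656, 153.2437286376953), (77.32744598388672, 69.3333511352539), 2.2025980949401855)
[[ 0.4395 -0.3699]
 [ 0.4472 -0.2608]
 [ 0.565  -0.2648]
 [ 0.5655 -0.3744]] [ 0.5043 -0.3156  0.006 ]
[ 177  313  142   32 2968] ((247.4307403564453, 327.4679260253906), (141.16908264160156, 30.934267044067383), 0.8882355690002441)
[[ 0.3623 -0.6798]
 [ 0.3679 -0.6094]
 [ 0.6305 -0.6134]
 [ 0.6345 -0.6841]] [ 0.4986 -0.646   0.006 ]
```

View pics/w1.png

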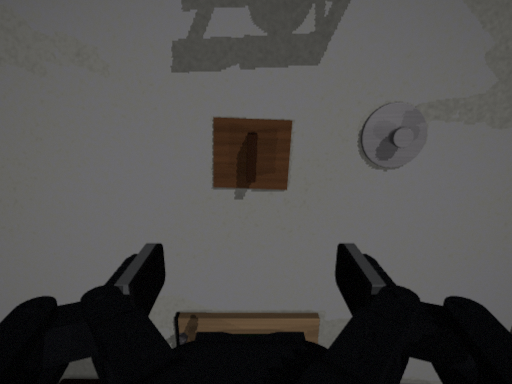

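Cover sits at (251,153) with its rib upright at (250,150); lid at (395,135); fingers at lower edges.

>>> step_arm:
  targets:
    - [0.05, 0.01, -0.01, 0, 0, 0.004, 0.085]
    - [0.1, 0.02, -0.02, 0, 0, 0.004, 0.085]
    - [0.15, 0.03, -0.03, 0, 0, 0.004, 0.085]
    - [0.2, 0.04, -0.04, 0, 0, 0.004, 0.085]
    - [0.25, 0.04, -0.05, 0, 0, 0.004, 0.085]
    - [0.3, 0.04, -0.05, 0, 0, 0.004, 0.085]
    - [0.3, 0.04, -0.05, 0, 0, 0.004, 0.085]

```text
time_s: 2.02
tool_pos: [0.5401, -0.0198, 0.3815]
ee_rot: [[0.002, 1.0, 0.0], [1.0, -0.002, -0.0], [-0.0, 0.0, -1.0]]
force: [0.4, -1.2, -0.6]
grip_width: 0.085
finger_force: 0.0
```

```bash
python3 - <<'E'
from h import *
np.set_printoptions(precision=4,suppress=True)
im,C,o=snap("wrist","w2.png"); go((0.506,0.31,.38),90,o)
E
```

```text
pos [ 0.5401 -0.0198  0.3815] yaw 89.9 -> shift [ 0.3297 -0.0347  0.0015] turn [ 0.0003  0.     -0.0017] t 2.025
```

>>> step_arm:
  targets:
    - [0.05, 0, 0, 0, 0, 0, 0.085]
    - [0.09, 0, 0, 0, 0, 0, 0.085]
    - [0.09, 0, 0, 0, 0, 0, 0.085]

```text
time_s: 2.45
tool_pos: [0.5408, 0.0687, 0.3809]
ee_rot: [[0.004, 1.0, -0.001], [1.0, -0.004, -0.0], [-0.0, -0.001, -1.0]]
force: [-0.1, -1.2, 0.4]
grip_width: 0.0851
finger_force: 0.0
```

```bash
python3 - <<'E'
from h import *
np.set_printoptions(precision=4,suppress=True)
im,C,o=snap("wrist","w3.png"); go((0.506,0.26,.38),90,o)
a=cv2.imread("pics/w2.png")
cv2.imwrite("pics/v23.png",np.hstack([a[20:320,80:480],im[84:384,80:480]]))
E
```

```text
pos [0.5408 0.0687 0.3809] yaw 89.79 -> shift [ 0.1912 -0.0355  0.0009] turn [-0.0007  0.0004 -0.0036] t 2.45
```

View pics/v23.png

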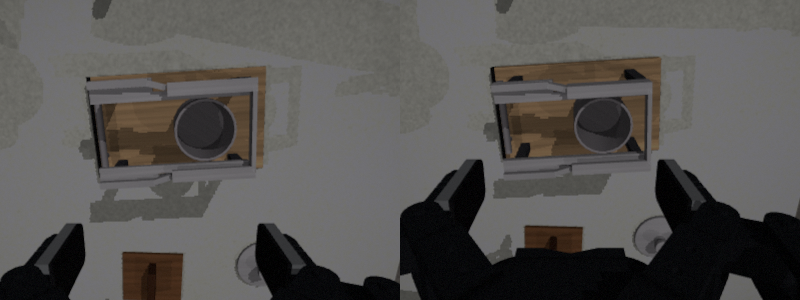

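Left (w2): track with pot rim about (285,148), end bar at right, lips on far rail; right (w3): same with the pot at about (283,209), cover and lid below.

```bash
python3 - <<'E'
from h import *
np.set_printoptions(precision=4,suppress=True)
L=[]
for n,g in (("w2",(285,148)),("w3",(283,209))):
    im=cv2.imread(f"pics/{n}.png"); o=np.load(f"pics/{n}.png.npy",allow_pickle=True)[0]; C=cam("wrist",o)
    x0,y0=g[0]-130,g[1]-75
    u=cv2.resize(im[y0:y0+150,x0:x0+200],None,fx=3,fy=3,interpolation=cv2.INTER_CUBIC); gr=cv2.cvtColor(u,cv2.COLOR_BGR2GRAY)
    gr=cv2.createCLAHE(2,(4,4)).apply(gr)
    c=cv2.HoughCircles(gr,cv2.HOUGH_GRADIENT,1.5,200,param1=120,param2=30,minRadius=75,maxRadius=105)
    for a in c[0]:
        p=(a[0]/3+x0-.33,a[1]/3+y0-.33); print(n,"circ",p,a[2]/3, onz(C,p,.107)); cv2.circle(u,(int(a[0]),int(a[1])),int(a[2]),(0,0,255),1)
    L.append((C,(c[0][0][0]/3+x0-.33,c[0][0][1]/3+y0-.33)))
    e=cv2.Canny(gr,60,150)
    for x1,y1,x2,y2 in cv2.HoughLinesP(e,1,np.pi/720,60,minLineLength=120,maxLineGap=8)[:,0]:
        cv2.line(u,(x1,y1),(x2,y2),(0,255,0),1)
        P=[onz(C,(a/3+x0-.33,b/3+y0-.33),.126)[:2] for a,b in ((x1,y1),(x2,y2))]; d=P[1]-P[0]
        print((x1,y1,x2,y2),P[0],P[1],"ang",np.degrees(np.arctan2(d[1],d[0])).round(2))
    cv2.imwrite(f"pics/{n}z.png",u)
print(tri(L))
E
```

```text
w2 circ (np.float32(284.42), np.float32(150.42)) 28.1 [ 0.5891 -0.0051  0.107 ]
w2 circ (np.float32(208.42), np.float32(170.42)) 29.15 [ 0.4815 -0.0334  0.107 ]
(np.int32(135), np.int32(343), np.int32(363), np.int32(331)) [ 0.4712 -0.0528] [ 0.5762 -0.0473] ang 2.99
(np.int32(292), np.int32(354), np.int32(512), np.int32(341)) [ 0.5436 -0.0582] [ 0.645  -0.0522] ang 3.39
(np.int32(278), np.int32(131), np.int32(534), np.int32(116)) [0.5375 0.0416] [0.6473 0.0476] ang 3.14
(np.int32(40), np.int32(139), np.int32(68), np.int32(342)) [0.4348 0.0385] [ 0.4403 -0.0522] ang -86.49
(np.int32(69), np.int32(390), np.int32(239), np.int32(381)) [ 0.4391 -0.0755] [ 0.5188 -0.0712] ang 3.05
(np.int32(40), np.int32(111), np.int32(209), np.int32(100)) [0.4357 0.0501] [0.5081 0.0544] ang 3.46
(np.int32(520), np.int32(306), np.int32(521), np.int32(171)) [ 0.6475 -0.0357] [0.6434 0.0246] ang 93.83
(np.int32(64), np.int32(208), np.int32(79), np.int32(328)) [0.443  0.0089] [ 0.4459 -0.0456] ang -86.97
w3 circ (np.float32(282.42), np.float32(206.92)) 28.1 [ 0.5891 -0.0002  0.107 ]
(np.int32(91), np.int32(47), np.int32(227), np.int32(39)) [0.4522 0.0878] [0.5127 0.0911] ang 3.14
(np.int32(298), np.int32(345), np.int32(496), np.int32(334)) [ 0.5439 -0.0585] [ 0.6407 -0.0529] ang 3.29
(np.int32(91), np.int32(374), np.int32(244), np.int32(366)) [ 0.4412 -0.0739] [ 0.5171 -0.0698] ang 3.1
(np.int32(62), np.int32(137), np.int32(85), np.int32(303)) [0.4362 0.0469] [ 0.4409 -0.0356] ang -86.74
(array([ 0.5919, -0.0085,  0.0829]), [0.0, 0.0])
```

View pics/w2z.png

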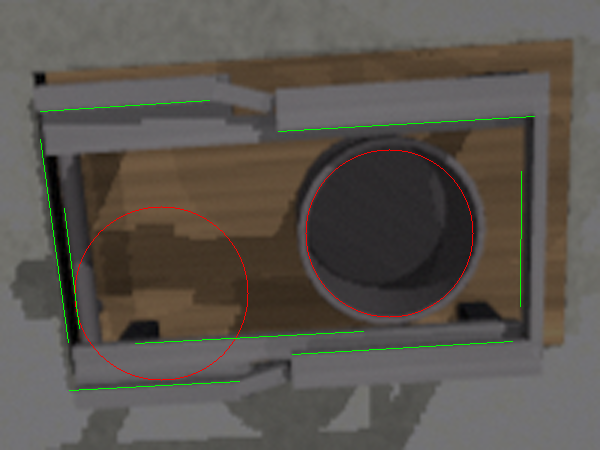

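Overlay confirms the lips' inner edges (green) at about 3.2° yaw, and the pot rim spans (298–484, 133–325) in the crop, placing the pot axis near (0.590, −0.005).

>>> step_arm:
  targets:
    - [0.05, -0.01, 0, 0, 0, -0.004, 0.085]
    - [0.1, -0.02, 0, 0, 0, -0.004, 0.085]
    - [0.13, -0.035, 0, 0, 0, -0.004, 0.085]
    - [0.13, -0.035, 0, 0, 0, -0.004, 0.085]

```text
time_s: 3.0
tool_pos: [0.5063, 0.1985, 0.3812]
ee_rot: [[-0.0, 1.0, 0.0], [1.0, 0.0, -0.001], [-0.001, 0.0, -1.0]]
force: [0.3, -1.1, 0.4]
grip_width: 0.0853
finger_force: 0.0
```

```bash
python3 - <<'E'
from h import *
im,C,o=snap("wrist","w4.png")
E
```

>>> step_arm:
  targets:
    - [0.05, 0, 0, 0, 0, 0, 0.085]
    - [0.1, 0, 0, 0, 0, 0, 0.085]
    - [0.1, 0, 0, 0, 0, 0, 0.085]

```text
time_s: 3.42
tool_pos: [0.5072, 0.2991, 0.3805]
ee_rot: [[-0.0, 1.0, -0.001], [1.0, 0.0, -0.001], [-0.001, -0.001, -1.0]]
force: [-0.2, -0.6, 0.3]
grip_width: 0.0849
finger_force: 0.0
```

```bash
python3 - <<'E'
from h import *
np.set_printoptions(precision=4,suppress=True)
im,C,o=snap("wrist","w5.png"); L=[]
for n in ("w4","w5"):
    im=cv2.imread(f"pics/{n}.png"); o=np.load(f"pics/{n}.png.npy",allow_pickle=True)[0]; C=cam("wrist",o)
    h=cv2.cvtColor(im,cv2.COLOR_BGR2HSV); print(n,o["tool_pos"])
    for m,s,c in blobs((h[...,1]>90)&(h[...,0]<25)&(h[...,2]>40),60): print(s,c,onz(C,c,.18))
a=cv2.imread("pics/w4.png");cv2.imwrite("pics/v45.png",np.hstack([a[0:384,100:460],im[0:384,100:460]]))
E
```

```text
w4 [0.5063 0.1985 0.3812]
[243  32  22  23 386] [253.5518  43.0725] [0.5106 0.3349 0.18  ]
[369  41  20  17  93] [376.043  48.043] [0.6387 0.3303 0.18  ]
[   0  208   43   91 1583] [ 22.7119 248.5016] [0.2186 0.0991 0.18  ]
[ 198  212  155   38 3840] [278.05   228.8885] [0.5418 0.1258 0.18  ]
[ 211  265   65   36 1860] [243.5387 281.7608] [0.4985 0.0506 0.18  ]
[322 264  18  31 265] [331.7774 278.2755] [0.6143 0.0557 0.18  ]
w5 [0.5072 0.2991 0.3805]
[361 114  29  17 132] [372.5076 119.5227] [0.6439 0.3584 0.18  ]
[243 126  20  25 352] [252.8409 139.1222] [0.5108 0.3368 0.18  ]
[  0 253  50  44 975] [ 22.3764 274.6523] [0.211  0.1622 0.18  ]
[ 200  261  147   68 3956] [271.4189 280.6433] [0.5358 0.1533 0.18  ]
[213 320  59  17 757] [244.4425 327.3725] [0.5    0.0793 0.18  ]
[321 321  14  16 172] [328.4593 327.564 ] [0.6164 0.079  0.18  ]
```

View pics/v45.png

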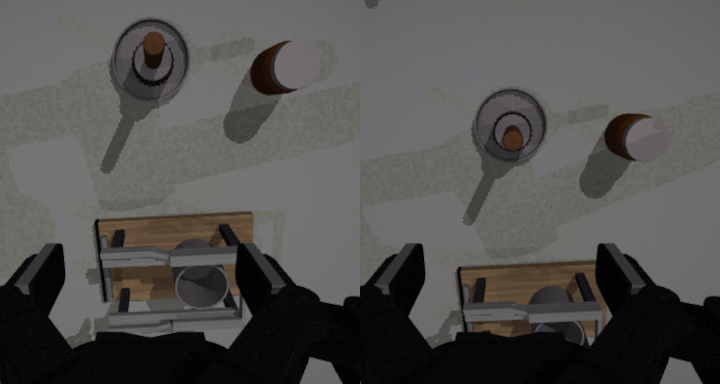

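Left (w4): brush top at (153+100,43), dish circle about (151+100,59); right (w5): brush top (252.8,139), dish (251,124); jar to the right, upright and well clear.

```bash
python3 - <<'E'
from h import *
np.set_printoptions(precision=4,suppress=True)
C=[cam("wrist",np.load(f"pics/{n}.png.npy",allow_pickle=True)[0]) for n in ("w4","w5")]
print(tri([(C[0],(253.5,42)),(C[1],(252.8,139.5))]),tri([(C[0],(251,59)),(C[1],(251,124.5))]))
for c,p in zip(C,((251,59),(251,124.5))): print(onz(c,p,.012))
for n,c in zip(("w4","w5"),C):
    g=cv2.medianBlur(cv2.cvtColor(cv2.imread(f"pics/{n}.png"),cv2.COLOR_BGR2GRAY)[:200,180:330],3)
    r=cv2.HoughCircles(g,cv2.HOUGH_GRADIENT,1.5,100,param1=100,param2=25,minRadius=30,maxRadius=46)
    if r is not None: print(r[0][0],onz(c,r[0][0][:2]+[180,0],.012))
go((.511,.337,.142),90)
E
```

```text
(array([0.5106, 0.3362, 0.1784]), [0.0001, 0.0001]) (array([0.5091, 0.3439, 0.0139]), [0.0003, 0.0003])
[0.5088 0.3442 0.012 ]
[0.5094 0.3438 0.012 ]
[60.75 68.25 43.5 ] [0.4924 0.3306 0.012 ]
[ 69.75 123.75  34.8 ] [0.5073 0.345  0.012 ]
pos [0.5073 0.2979 0.3806] yaw 89.94 -> shift [0.0394 0.0038 0.2386] turn [-0.0007  0.0014 -0.001 ] t 3.475
```

>>> step_arm:
  targets:
    - [0.038, 0.004, 0.0, 0, 0, 0, 0.085]
    - [0.038, 0.004, 0.05, 0, 0, 0, 0.085]
    - [0.038, 0.004, 0.1, 0, 0, 0, 0.085]
    - [0.038, 0.004, 0.15, 0, 0, 0, 0.085]
    - [0.038, 0.004, 0.2, 0, 0, 0, 0.085]
    - [0.038, 0.004, 0.23, 0, 0, 0, 0.085]
    - [0.038, 0.004, 0.239, 0, 0, 0, 0.085]
    - [0.038, 0.004, 0.239, 0, 0, 0, 0.05]

```text
time_s: 4.47
tool_pos: [0.5112, 0.3358, 0.1428]
ee_rot: [[0.002, 1.0, 0.0], [1.0, -0.002, -0.0], [-0.0, 0.0, -1.0]]
force: [-0.2, 0.0, -0.9]
grip_width: 0.069
finger_force: 0.0
```

>>> step_arm:
  targets:
    - [0, 0, 0, 0, 0, 0, 0.035]
    - [0, 0, 0, 0, 0, 0, 0.015]
    - [0, 0, 0, 0, 0, 0, 0]
    - [0, 0, 0, 0, 0, 0, 0]
    - [0, 0, 0, 0, 0, 0, 0]
    - [0, 0, 0, 0, 0, 0, 0]

```text
time_s: 5.22
tool_pos: [0.5109, 0.3375, 0.1441]
ee_rot: [[-0.0, 1.0, 0.002], [1.0, 0.0, 0.001], [0.001, 0.002, -1.0]]
force: [-2.0, -0.1, 5.9]
grip_width: 0.0228
finger_force: 59.3
```

>>> step_arm:
  targets:
    - [0, 0, -0.03, 0, 0, 0, 0]
    - [0, 0, -0.08, 0, 0, 0, 0]
    - [0, 0, -0.13, 0, 0, 0, 0]
    - [0, 0, -0.176, 0, 0, 0, 0]
    - [-0.05, 0.012, -0.176, 0, 0, 0, 0]
    - [-0.1, 0.024, -0.176, 0, 0, 0, 0]
    - [-0.15, 0.036, -0.176, 0, 0, 0, 0]
    - [-0.2, 0.048, -0.176, 0, 0, 0, 0]

```text
time_s: 6.22
tool_pos: [0.5582, 0.1355, 0.3173]
ee_rot: [[-0.001, 1.0, -0.001], [1.0, 0.001, -0.0], [-0.0, -0.001, -1.0]]
force: [0.8, 0.6, -1.9]
grip_width: 0.0227
finger_force: 59.2
```

>>> step_arm:
  targets:
    - [-0.05, 0.012, 0, 0, 0, 0, 0]
    - [-0.1, 0.024, 0, 0, 0, 0, 0]
    - [-0.13, 0.031, 0, 0, 0, 0, 0]
    - [-0.142, 0.031, 0, 0, 0, 0, 0]
    - [-0.142, 0.031, 0, 0, 0, 0, 0]

```text
time_s: 6.85
tool_pos: [0.589, -0.005, 0.3177]
ee_rot: [[0.001, 1.0, -0.001], [1.0, -0.001, 0.001], [0.001, -0.001, -1.0]]
force: [0.1, 0.5, -1.6]
grip_width: 0.0228
finger_force: 59.2
```

```bash
python3 - <<'E'
from h import *
im,C,o=snap("scene","s2.png"); t=bot.capture("top")[:,:,::-1]; cv2.imwrite("pics/t2.png",t); go((.590,-.005,.174),90,o); print(o["force"],o["grip_width"])
cv2.imwrite("pics/v2.png",np.hstack([cv2.resize(im[90:290,150:320],None,fx=2.3,fy=2.3),cv2.resize(t[120:270,180:300],None,fx=3.06666,fy=3.06666)[:460]]))
E
```

```text
pos [ 0.589  -0.005   0.3177] yaw 89.96 -> shift [-1.000e-04  1.200e-03  1.437e-01] turn [-0.0011 -0.0006 -0.0006] t 6.85
[ 0.05516547  0.54109478 -1.59546489] 0.022802108916467473
```

View pics/v2.png

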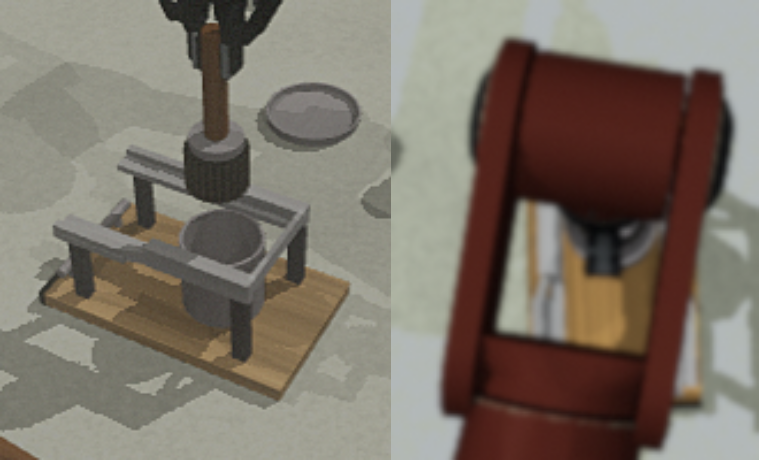

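The brush hangs upright, centred over the pot; dish empty. Descend and stroke.

>>> step_arm:
  targets:
    - [0, 0.001, 0.03, 0, 0, 0, 0]
    - [0, 0.001, 0.06, 0, 0, 0, 0]
    - [0, 0.001, 0.085, 0, 0, 0, 0]
    - [0, 0.001, 0.11, 0, 0, 0, 0]
    - [0, 0.001, 0.135, 0, 0, 0, 0]
    - [0, 0.001, 0.144, 0, 0, 0, 0]
    - [0, 0.001, 0.144, 0, 0, 0, 0]
    - [0, 0.001, 0.144, 0, 0, 0, 0]

```text
time_s: 7.95
tool_pos: [0.5911, -0.0048, 0.1759]
ee_rot: [[-0.001, 1.0, 0.002], [1.0, 0.001, -0.0], [-0.0, 0.002, -1.0]]
force: [0.3, 0.3, -1.6]
grip_width: 0.0227
finger_force: 59.1
```

>>> step_arm:
  targets:
    - [0, 0, -0.03, 0, 0, 0, 0]
    - [0, 0, -0.06, 0, 0, 0, 0]
    - [0, 0, -0.08, 0, 0, 0, 0]
    - [0, 0, -0.08, 0, 0, 0, 0]
    - [0, 0, -0.05, 0, 0, 0, 0]
    - [0, 0, -0.02, 0, 0, 0, 0]
    - [0, 0, 0, 0, 0, 0, 0]
    - [0, 0, 0, 0, 0, 0, 0]

```text
time_s: 8.95
tool_pos: [0.5886, -0.0048, 0.1712]
ee_rot: [[0.0, 1.0, -0.006], [1.0, -0.0, 0.001], [0.001, -0.006, -1.0]]
force: [0.4, 0.2, -2.0]
grip_width: 0.0228
finger_force: 59.2
```

>>> step_arm:
  targets:
    - [0, 0, 0, 0, 0, 0, 0]
    - [0, 0, -0.03, 0, 0, 0, 0]
    - [0, 0, -0.06, 0, 0, 0, 0]
    - [0, 0, -0.08, 0, 0, 0, 0]
    - [0, 0, -0.08, 0, 0, 0, 0]
    - [0, 0, -0.11, 0, 0, 0, 0]
    - [0, 0, -0.144, 0, 0, 0, 0]
    - [0, 0, -0.144, 0, 0, 0, 0]

```text
time_s: 9.95
tool_pos: [0.5914, -0.0052, 0.3206]
ee_rot: [[-0.0, 1.0, 0.005], [1.0, 0.0, -0.001], [-0.001, 0.005, -1.0]]
force: [-0.4, -0.3, -2.3]
grip_width: 0.0228
finger_force: 59.6
```

```bash
python3 - <<'E'
from h import *
go((.510,.343,.146),90); print(bot.get_obs()["grip_width"])
E
```

```text
pos [ 0.5914 -0.0052  0.3206] yaw 90.0 -> shift [ 0.3483 -0.0823  0.174 ] turn [0.0048 0.0006 0.    ] t 9.95
0.022824893664871324
```

>>> step_arm:
  targets:
    - [0.05, -0.012, 0, 0, 0, 0, 0]
    - [0.1, -0.024, 0, 0, 0, 0, 0]
    - [0.15, -0.036, 0, 0, 0, 0, 0]
    - [0.2, -0.048, 0, 0, 0, 0, 0]
    - [0.25, -0.06, 0, 0, 0, 0, 0]
    - [0.3, -0.071, 0, 0, 0, 0, 0]
    - [0.335, -0.081, 0, 0, 0, 0, 0]
    - [0.347, -0.081, 0, 0, 0, 0, 0]

```text
time_s: 10.95
tool_pos: [0.5077, 0.3434, 0.315]
ee_rot: [[-0.003, 1.0, -0.004], [1.0, 0.003, -0.002], [-0.002, -0.004, -1.0]]
force: [0.2, -0.2, -2.3]
grip_width: 0.0225
finger_force: 59.4
```

>>> step_arm:
  targets:
    - [0, 0, 0.0, 0, 0, 0, 0]
    - [0, 0, 0.04, 0, 0, 0, 0]
    - [0, 0, 0.08, 0, 0, 0, 0]
    - [0, 0, 0.12, 0, 0, 0, 0]
    - [0, 0, 0.15, 0, 0, 0, 0]
    - [0, 0, 0.162, 0, 0, 0, 0]
    - [0, 0, 0.162, 0, 0, 0, 0]
    - [0, 0, 0.162, 0, 0, 0, 0]

```text
time_s: 11.95
tool_pos: [0.5105, 0.3421, 0.1583]
ee_rot: [[0.0, 1.0, 0.003], [1.0, -0.0, 0.001], [0.001, 0.003, -1.0]]
force: [0.4, -0.3, -1.9]
grip_width: 0.0228
finger_force: 59.3
```

```bash
python3 - <<'E'
from h import *
go((.510,.343,.1445),90); print(bot.get_obs()["force"])
E
```

```text
pos [0.5105 0.3421 0.1583] yaw 89.97 -> shift [ 0.0009 -0.0006  0.0138] turn [ 0.0028 -0.0013 -0.0004] t 11.95
[ 0.38910936 -0.27947403 -1.86919578]
```

>>> step_arm:
  targets:
    - [0, 0, 0.006, 0, 0, 0, 0]
    - [0, 0, 0.01, 0, 0, 0, 0]
    - [0, 0, 0.012, 0, 0, 0, 0]
    - [0, 0, 0.0135, 0, 0, 0, 0]
    - [0, 0, 0.0145, 0, 0, 0, 0]
    - [0, 0, 0.0145, 0, 0, 0, 0]
    - [0, 0, 0.0145, 0, 0, 0, 0]

```text
time_s: 12.82
tool_pos: [0.5095, 0.3424, 0.1442]
ee_rot: [[-0.0, 1.0, 0.0], [1.0, 0.0, 0.0], [0.0, 0.0, -1.0]]
force: [-4.4, -1.8, 7.1]
grip_width: 0.0226
finger_force: 60.6
```

>>> step_arm:
  targets:
    - [0, 0, 0, 0, 0, 0, 0.03]
    - [0, 0, 0, 0, 0, 0, 0.05]
    - [0, 0, 0, 0, 0, 0, 0.07]
    - [0, 0, 0, 0, 0, 0, 0.085]
    - [0, 0, 0, 0, 0, 0, 0.085]
    - [0, 0, -0.03, 0, 0, 0, 0.085]
    - [0, 0, -0.08, 0, 0, 0, 0.085]
    - [0, 0, -0.13, 0, 0, 0, 0.085]

```text
time_s: 13.82
tool_pos: [0.509, 0.3418, 0.2727]
ee_rot: [[0.0, 1.0, -0.001], [1.0, -0.0, -0.0], [-0.0, -0.001, -1.0]]
force: [1.3, -0.4, -0.1]
grip_width: 0.0849
finger_force: 0.0
```

>>> step_arm:
  targets:
    - [-0.03, 0, -0.04, 0, 0, 0, 0.085]
    - [-0.08, 0, -0.08, 0, 0, 0, 0.085]
    - [-0.13, 0, -0.08, 0, 0, 0, 0.085]
    - [-0.18, 0, -0.08, 0, 0, 0, 0.085]
    - [-0.24, 0, -0.08, 0, 0, 0, 0.085]
    - [-0.3, 0, -0.08, 0, 0, 0, 0.085]
    - [-0.36, 0, -0.08, 0, 0, 0, 0.085]
    - [-0.42, 0, -0.08, 0, 0, 0, 0.085]

```text
time_s: 14.82
tool_pos: [0.509, -0.0799, 0.352]
ee_rot: [[-0.0, 1.0, 0.001], [1.0, 0.0, -0.0], [-0.0, 0.001, -1.0]]
force: [0.6, -0.4, 0.4]
grip_width: 0.0848
finger_force: 0.0
```

>>> step_arm:
  targets:
    - [-0.06, 0, 0.02, 0, 0, 0, 0.085]
    - [-0.12, 0, 0.05, 0, 0, 0, 0.085]
    - [-0.18, 0, 0.1, 0, 0, 0, 0.085]
    - [-0.22, -0.005, 0.13, 0, 0, 0, 0.085]
    - [-0.25, -0.005, 0.13, 0, 0, 0, 0.085]
    - [-0.25, -0.005, 0.13, 0, 0, 0, 0.085]

```text
time_s: 15.58
tool_pos: [0.5034, -0.3299, 0.2203]
ee_rot: [[0.003, 1.0, -0.002], [1.0, -0.003, 0.001], [0.001, -0.002, -1.0]]
force: [-0.0, 0.9, -0.5]
grip_width: 0.085
finger_force: 0.0
```

```bash
python3 - <<'E'
from h import *
np.set_printoptions(precision=4,suppress=True)
S=cam("scene"); s,_,_=snap("scene","s3.png")
im,C,o=snap("wrist","w6.png"); go((.503,-.316,.23),90,o)
h=cv2.cvtColor(im,cv2.COLOR_BGR2HSV)
for m,st,c in blobs((h[...,1]>90)&(h[...,0]<25),800):
    r=cv2.minAreaRect(np.argwhere(m)[:,::-1].astype(np.float32)); print(st,r); print(np.array([onz(C,p,.006)[:2] for p in cv2.boxPoints(r)]))
b=cv2.resize(s[70:170,230:380],(400,267)); b=cv2.copyMakeBorder(b,0,33,0,0,cv2.BORDER_CONSTANT)
cv2.imwrite("pics/v6.png",np.hstack([im[0:300,60:460],b]))
E
```

```text
pos [ 0.504  -0.3287  0.2213] yaw 89.89 -> shift [ 0.0127 -0.001  -0.0087] turn [-0.0007 -0.001  -0.0019] t 15.625
[ 200  112  103   93 8924] ((249.6582794189453, 158.42323303222656), (102.3056869506836, 90.16466522216797), 1.8778774738311768)
[[ 0.4377 -0.37  ]
 [ 0.4468 -0.2608]
 [ 0.565  -0.2647]
 [ 0.5667 -0.3747]]
```

View pics/v6.png

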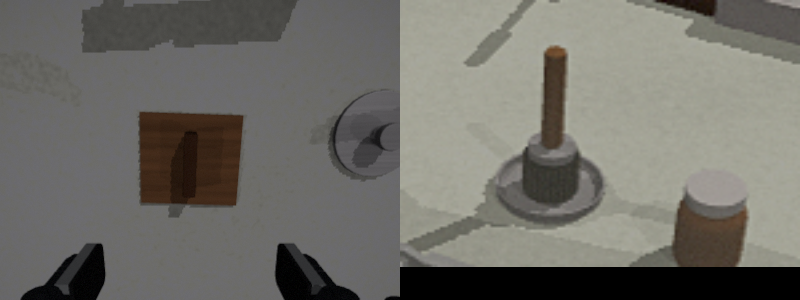

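Brush stands upright in its dish. The cover is at about (250,158), with rib top around (248,163) spanning rows 131–197.

```bash
python3 - <<'E'
from h import *
np.set_printoptions(precision=4,suppress=True)
Q=[];Cs=[]
for n in ("w1","w6"):
    im=cv2.imread(f"pics/{n}.png"); C=cam("wrist",np.load(f"pics/{n}.png.npy",allow_pickle=True)[0])
    h=cv2.cvtColor(im,cv2.COLOR_BGR2HSV); m=max(blobs((h[...,1]>90)&(h[...,0]<25)&(np.arange(384)[:,None]<280),800),key=lambda b:b[1][4])[0].astype(np.uint8)
    m=cv2.morphologyEx(m,cv2.MORPH_CLOSE,np.ones((7,7)))
    q=cv2.findContours(m,cv2.RETR_EXTERNAL,cv2.CHAIN_APPROX_NONE)[0][0]; hull=cv2.convexHull(q)
    p=cv2.approxPolyN(hull,4).reshape(-1,2).astype(float); p=p[np.argsort(np.arctan2(*(p-p.mean(0)).T[::-1]))]
    w=np.array([onz(C,a,.006)[:2] for a in p]); Q.append(p);Cs.append(C)
    e=np.roll(w,-1,0)-w; print(n,p.tolist(),"\n",w,"ctr",w.mean(0),"len",np.linalg.norm(e,axis=1),"ang",np.degrees(np.arctan2(e[:,1],e[:,0])))
    d=(h[...,2]<55)&(m>0)
    for bm,s,c in blobs(d,60):
        r=cv2.minAreaRect(np.argwhere(bm)[:,::-1].astype(np.float32)); print(" dark",s,r,onz(C,r[0],.044))
for i in range(4): print(tri([(Cs[0],Q[0][i]),(Cs[1],Q[1][i])]))
E
```

```text
w1 [[214.0, 117.0], [292.0, 120.0], [286.0, 189.0], [214.0, 187.0]] 
 [[ 0.4472 -0.2606]
 [ 0.566  -0.2646]
 [ 0.5611 -0.3738]
 [ 0.4438 -0.3709]] ctr [ 0.5045 -0.3175] len [0.1189 0.1093 0.1174 0.1103] ang [ -1.9184 -92.58   178.5603  88.2358]
 dark [ 214  124   65   64 1720] ((244.08279418945312, 156.11929321289062), (63.71571350097656, 62.71802520751953), 3.9004933834075928) [ 0.4936 -0.3142  0.044 ]
w6 [[200.0, 112.0], [303.0, 115.0], [295.0, 205.0], [200.0, 202.0]] 
 [[ 0.4468 -0.2611]
 [ 0.5659 -0.2647]
 [ 0.5612 -0.3745]
 [ 0.4414 -0.3703]] ctr [ 0.5038 -0.3176] len [0.1191 0.1099 0.1199 0.1093] ang [ -1.7138 -92.4318 177.9799  87.142 ]
 dark [ 217  123   67   81 2315] ((248.32415771484375, 163.98965454101562), (66.53205108642578, 78.74623107910156), 3.3664605617523193) [ 0.5026 -0.3149  0.044 ]
(array([ 0.4476, -0.2608,  0.0101]), [0.0003, 0.0003])
(array([ 0.5666, -0.2648,  0.0017]), [0.0, 0.0])
(array([ 0.5599, -0.3714,  0.0149]), [0.0001, 0.0001])
(array([ 0.4452, -0.3654,  0.0233]), [0.0011, 0.0011])
```

>>> step_arm:
  targets:
    - [0.011, 0, 0.04, 0, 0, 0.0365, 0.07]
    - [0.011, 0, 0.08, 0, 0, 0.0365, 0.07]
    - [0.011, 0, 0.12, 0, 0, 0.0365, 0.07]
    - [0.011, 0, 0.15, 0, 0, 0.0365, 0.07]
    - [0.011, 0, 0.175, 0, 0, 0.0365, 0.07]
    - [0.011, 0, 0.19, 0, 0, 0.0365, 0.07]
    - [0.011, 0, 0.198, 0, 0, 0.0365, 0.07]
    - [0.011, 0, 0.198, 0, 0, 0.0365, 0.07]

```text
time_s: 16.68
tool_pos: [0.5046, -0.3169, 0.0241]
ee_rot: [[0.036, 0.999, 0.0], [0.999, -0.036, -0.0], [-0.0, 0.0, -1.0]]
force: [0.6, -0.4, 0.6]
grip_width: 0.0702
finger_force: 0.0
```

```bash
python3 - <<'E'
from h import *
go((.5038,-.3176,.023),87.8)
E
```

```text
pos [ 0.5046 -0.3169  0.0241] yaw 87.93 -> shift [-0.0008 -0.0008  0.0011] turn [0.0003 0.0002 0.0023] t 16.675
```

>>> step_arm:
  targets:
    - [-0.001, -0.001, 0.001, 0, 0, 0.002, 0.05]
    - [-0.001, -0.001, 0.001, 0, 0, 0.002, 0.03]
    - [-0.001, -0.001, 0.001, 0, 0, 0.002, 0.01]
    - [-0.001, -0.001, 0.001, 0, 0, 0.002, 0]
    - [-0.001, -0.001, 0.001, 0, 0, 0.002, 0]
    - [-0.001, -0.001, 0.001, 0, 0, 0.002, 0]
    - [-0.001, -0.001, 0.001, 0, 0, 0.002, 0]

```text
time_s: 17.55
tool_pos: [0.5037, -0.3184, 0.0234]
ee_rot: [[0.039, 0.999, 0.001], [0.999, -0.039, -0.001], [-0.001, 0.001, -1.0]]
force: [0.4, -0.5, 5.8]
grip_width: 0.0132
finger_force: 62.0
```

>>> step_arm:
  targets:
    - [0, 0, -0.03, 0, 0, 0, 0]
    - [0, 0, -0.07, 0, 0, 0, 0]
    - [0, 0, -0.11, 0, 0, 0, 0]
    - [0, 0, -0.15, 0, 0, 0, 0]
    - [0, 0, -0.19, 0, 0, 0, 0]
    - [0, 0, -0.2, 0, 0, 0, 0]
    - [0, 0, -0.2, 0, 0, 0, 0]

```text
time_s: 18.42
tool_pos: [0.5029, -0.3177, 0.2214]
ee_rot: [[0.038, 0.999, -0.001], [0.999, -0.038, 0.001], [0.001, -0.001, -1.0]]
force: [-0.0, 0.6, -3.4]
grip_width: 0.0128
finger_force: 60.9
```

```bash
python3 - <<'E'
from h import *
np.set_printoptions(precision=4,suppress=True)
a=np.radians(3.2); P=np.array([.590,-.0055])
for d in (-.127,):
    X=P+d*np.array([np.cos(a),np.sin(a)]); print(X); go((*X,.22),93.2)
print(bot.get_obs()["ee_rot"],bot.get_obs()["force"],bot.get_obs()["wrist_torque"])
E
```

```text
[ 0.4632 -0.0126]
pos [ 0.5029 -0.3177  0.2214] yaw 87.79 -> shift [ 0.3033 -0.0514  0.0018] turn [-0.0012 -0.001  -0.0943] t 18.425
[[ 0.0385  0.9993 -0.0012]
 [ 0.9993 -0.0385  0.001 ]
 [ 0.001  -0.0012 -1.    ]] [-0.0084  0.5794 -3.43  ] [-0.0015  0.0364 -0.0149]
```

>>> step_arm:
  targets:
    - [0.04, -0.007, 0, 0, 0, -0.02, 0]
    - [0.09, -0.015, 0, 0, 0, -0.04, 0]
    - [0.14, -0.024, 0, 0, 0, -0.06, 0]
    - [0.19, -0.032, 0, 0, 0, -0.08, 0]
    - [0.24, -0.041, 0, 0, 0, -0.094, 0]
    - [0.285, -0.049, 0, 0, 0, -0.094, 0]
    - [0.3025, -0.0515, 0, 0, 0, -0.094, 0]
    - [0.3025, -0.0515, 0, 0, 0, -0.094, 0]

```text
time_s: 19.42
tool_pos: [0.4626, -0.0131, 0.2207]
ee_rot: [[-0.057, 0.998, -0.003], [0.998, 0.057, 0.0], [0.0, -0.003, -1.0]]
force: [1.0, 0.2, -2.8]
grip_width: 0.0131
finger_force: 60.8
```

```bash
python3 - <<'E'
from h import *
np.set_printoptions(precision=4,suppress=True)
im,C,o=snap("wrist","w7.png"); s,_,_=snap("scene","s7.png"); go((.4632,-.0134,.16),93.2,o)
cv2.imwrite("pics/v7.png",np.hstack([im[0:384,56:456],cv2.resize(s[100:292,130:330],(400,384))]))
E
```

```text
pos [ 0.4626 -0.0131  0.2207] yaw 93.29 -> shift [-0.0004  0.0008  0.0607] turn [-0.0032 -0.0002  0.0015] t 19.425
```

View pics/v7.png

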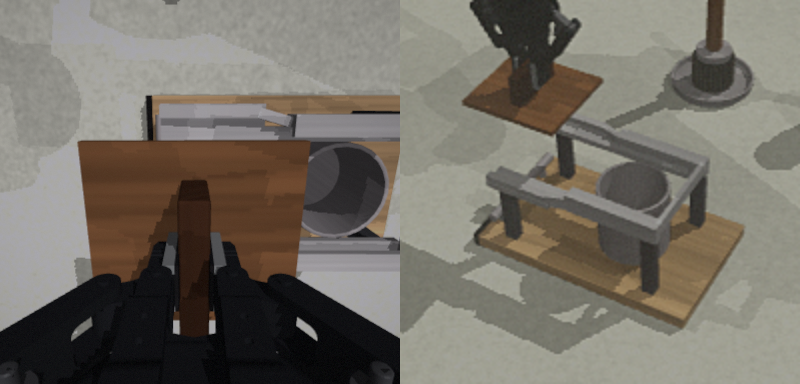

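Cover hangs level above the landing, aligned with the track (cover far edge row 141, crop columns 80–309; pot and lips visible to its right).

```bash
python3 - <<'E'
from h import *
np.set_printoptions(precision=4,suppress=True)
im=cv2.imread("pics/w7.png"); C=cam("wrist",np.load("pics/w7.png.npy",allow_pickle=True)[0])
g=cv2.cvtColor(im,cv2.COLOR_BGR2GRAY); e=cv2.Canny(g,40,110); e[:, :120]=0
a=np.radians(3.2);u=np.array([np.cos(a),np.sin(a)]);n=np.array([-u[1],u[0]]);P=np.array([.590,-.0055])
for x1,y1,x2,y2 in cv2.HoughLinesP(e[:300],1,np.pi/720,35,minLineLength=50,maxLineGap=6)[:,0]:
    if abs(y2-y1)>10: continue
    z=.203 if x1<350 and x2<370 and y1>130 else .126
    A,B=[onz(C,p,z)[:2]-P for p in ((x1,y1),(x2,y2))]; d=B-A
    print((int(x1),int(y1),int(x2),int(y2)),z,"x,y in station",[A@u,A@n],[B@u,B@n],"ang",np.degrees(np.arctan2(d[1],d[0])))
E
```

```text
(198, 139, 332, 140) 0.203 x,y in station [np.float64(-0.15448952148010317), np.float64(0.056153738818368715)] [np.float64(-0.08516333013347507), np.float64(0.055765809097856715)] ang 2.8793924010901595
(377, 137, 500, 137) 0.126 x,y in station [np.float64(-0.029238346900691735), np.float64(0.05008300692854956)] [np.float64(0.06593956851032978), np.float64(0.05025086796838012)] ang 3.3010499033681726
(235, 94, 323, 94) 0.126 x,y in station [np.float64(-0.1388989741686178), np.float64(0.08147707182468958)] [np.float64(-0.07335905655565816), np.float64(0.0815759157283275)] ang 3.286410456734559
(352, 271, 468, 271) 0.126 x,y in station [np.float64(-0.03679196806462348), np.float64(-0.06735617927873354)] [np.float64(0.06615253804873454), np.float64(-0.06707675863389997)] ang 3.3555166462620694
(364, 94, 453, 94) 0.126 x,y in station [np.float64(-0.04284713784366811), np.float64(0.08162193222121943)] [np.float64(0.02333422043243706), np.float64(0.08172174351238858)] ang 3.2864104567345476
(407, 113, 460, 113) 0.126 x,y in station [np.float64(-0.008766973838918684), np.float64(0.068043266
[... 1006 characters left out ...]
9102073)] [np.float64(0.047740202462795964), np.float64(-0.03701697746052624)] ang 3.341541013125051
(365, 141, 422, 141) 0.126 x,y in station [np.float64(-0.038184683263583936), np.float64(0.04699892561763851)] [np.float64(0.006116011792976429), np.float64(0.04707815717688514)] ang 3.30247308993587
(385, 237, 450, 237) 0.126 x,y in station [np.float64(-0.01185178019719102), np.float64(-0.034353625462564895)] [np.float64(0.043760020239973885), np.float64(-0.03421750979650662)] ang 3.340237099964406
(196, 119, 278, 118) 0.126 x,y in station [np.float64(-0.16888001030031755), np.float64(0.0633731207729693)] [np.float64(-0.1063643574817768), np.float64(0.06421477551992354)] ang 3.97133244840815
```

>>> step_arm:
  targets:
    - [0, 0, 0.025, 0, 0, 0, 0]
    - [0, 0, 0.05, 0, 0, 0, 0]
    - [0, 0, 0.068, 0, 0, 0, 0]
    - [0, 0, 0.078, 0, 0, 0, 0]
    - [0, 0, 0.082, 0, 0, 0, 0]
    - [0, 0, 0.084, 0, 0, 0, 0]
    - [0, 0, 0.084, 0, 0, 0, 0]
    - [0, 0, 0.084, 0, 0, 0, 0]

```text
time_s: 20.52
tool_pos: [0.4639, -0.0138, 0.1395]
ee_rot: [[-0.056, 0.998, 0.001], [0.998, 0.056, -0.0], [-0.0, 0.001, -1.0]]
force: [0.5, -0.4, -2.8]
grip_width: 0.0126
finger_force: 60.8
```

```bash
cat >> h.py <<'E'
def st():
    a=np.radians(3.3);u=np.array([np.cos(a),np.sin(a)]);n=np.array([-u[1],u[0]]);o=bot.get_obs();p=o["tool_pos"];d=p[:2]-[.590,-.0055]
    R=o["ee_rot"]; print("st x %.4f y %.4f z(cover) %.4f yaw %.2f tilt"%(d@u,d@n,p[2]-.0234,np.degrees(np.arctan2(R[1,0],R[0,0]))),R[:,2].round(4),"F",o["force"].round(1),"T",o["wrist_torque"].round(2),"t",o["time_s"])
E
python3 -c "from h import *;st()"
```

```text
st x -0.1264 y -0.0010 z(cover) 0.1161 yaw 93.19 tilt [ 1.3e-03 -3.0e-04 -1.0e+00] F [ 0.5 -0.4 -2.8] T [ 0.02 -0.06 -0.03] t 20.525
```

>>> step_arm:
  targets:
    - [0, 0, 0.002, 0, 0, -0.002, 0]
    - [0, 0, 0.004, 0, 0, -0.002, 0]
    - [0, 0, 0.005, 0, 0, -0.002, 0]
    - [0, 0, 0.006, 0, 0, -0.002, 0]
    - [0, 0, 0.006, 0, 0, -0.002, 0]

```text
time_s: 21.15
tool_pos: [0.4636, -0.0137, 0.1335]
ee_rot: [[-0.058, 0.998, 0.0], [0.998, 0.058, -0.0], [-0.0, 0.0, -1.0]]
force: [-3.8, 0.5, 3.4]
grip_width: 0.0128
finger_force: 61.6
```

```bash
python3 -c "from h import *;st()"
```

```text
st x -0.1266 y -0.0010 z(cover) 0.1101 yaw 93.30 tilt [ 2.e-04 -0.e+00 -1.e+00] F [-3.8  0.5  3.4] T [0.01 0.48 0.03] t 21.15
```

>>> step_arm:
  targets:
    - [0, 0.005, 0, 0, 0, 0, 0]
    - [0, 0.01, 0, 0, 0, 0, 0]
    - [0, 0.016, 0, 0, 0, 0, 0]
    - [0, 0.022, 0, 0, 0, 0, 0]
    - [0, 0.029, 0, 0, 0, 0, 0]
    - [0, 0.036, 0, 0, 0, 0, 0]
    - [0, 0.042, 0, 0, 0, 0, 0]
    - [0, 0.045, 0, 0, 0, 0, 0]

```text
time_s: 22.15
tool_pos: [0.509, -0.0113, 0.1335]
ee_rot: [[-0.058, 0.998, 0.0], [0.998, 0.058, -0.0], [-0.0, 0.0, -1.0]]
force: [-5.3, -0.1, 6.6]
grip_width: 0.0129
finger_force: 62.2
```

```bash
python3 -c "from h import *;st()"
```

```text
st x -0.0812 y -0.0011 z(cover) 0.1101 yaw 93.30 tilt [ 1.e-04 -3.e-04 -1.e+00] F [-5.3 -0.1  6.6] T [-0.05  0.72 -0.03] t 22.15
```

>>> step_arm:
  targets:
    - [0, 0.008, 0, 0, 0, 0, 0]
    - [0, 0.016, 0, 0, 0, 0, 0]
    - [0, 0.024, 0, 0, 0, 0, 0]
    - [0, 0.032, 0, 0, 0, 0, 0]
    - [0, 0.04, 0, 0, 0, 0, 0]
    - [0, 0.048, 0, 0, 0, 0, 0]
    - [0, 0.056, 0, 0, 0, 0, 0]
    - [0, 0.064, 0, 0, 0, 0, 0]

```text
time_s: 23.15
tool_pos: [0.5729, -0.0076, 0.1334]
ee_rot: [[-0.057, 0.998, 0.0], [0.998, 0.057, -0.0], [-0.0, -0.0, -1.0]]
force: [-5.3, 0.3, 6.6]
grip_width: 0.013
finger_force: 62.1
```

```bash
python3 -c "from h import *;st()"
```

```text
st x -0.0172 y -0.0011 z(cover) 0.1100 yaw 93.29 tilt [ 0.e+00 -3.e-04 -1.e+00] F [-5.3  0.3  6.6] T [-0.03  0.78 -0.02] t 23.15
```

>>> step_arm:
  targets:
    - [0, 0.004, 0, 0, 0, 0, 0]
    - [0, 0.008, 0, 0, 0, 0, 0]
    - [0, 0.011, 0, 0, 0, 0, 0]
    - [0, 0.013, 0, 0, 0, 0, 0]
    - [0, 0.015, 0, 0, 0, 0, 0]
    - [0, 0.0165, 0, 0, 0, 0, 0]
    - [0, 0.018, 0, 0, 0, 0, 0]

```text
time_s: 24.02
tool_pos: [0.5897, -0.0065, 0.1335]
ee_rot: [[-0.058, 0.998, -0.003], [0.998, 0.058, -0.0], [-0.0, -0.003, -1.0]]
force: [-11.0, -0.9, 9.7]
grip_width: 0.0128
finger_force: 62.8
```

```bash
python3 -c "from h import *;st()"
```

```text
st x -0.0003 y -0.0010 z(cover) 0.1101 yaw 93.30 tilt [-2.8e-03 -3.0e-04 -1.0e+00] F [-11.   -0.9   9.7] T [-0.05  1.61 -0.06] t 24.025
```

>>> step_arm:
  targets:
    - [0, 0.001, 0, 0, 0, 0, 0]
    - [0, 0.002, 0, 0, 0, 0, 0]
    - [0, 0.002, 0, 0, 0, 0, 0]

```text
time_s: 24.4
tool_pos: [0.5898, -0.0065, 0.1336]
ee_rot: [[-0.057, 0.998, -0.008], [0.998, 0.057, -0.0], [0.0, -0.008, -1.0]]
force: [-17.9, -0.7, 14.7]
grip_width: 0.0133
finger_force: 63.1
```

```bash
python3 -c "from h import *;st()"
```

```text
st x -0.0002 y -0.0010 z(cover) 0.1102 yaw 93.30 tilt [-8.e-03 -4.e-04 -1.e+00] F [-17.9  -0.7  14.7] T [-0.17  2.44 -0.12] t 24.4
```

It's against the stop (force rises, no motion). Relax, open, retreat.

>>> step_arm:
  targets:
    - [0, -0.002, -0.001, 0, 0, 0, 0]
    - [0, -0.002, -0.001, 0, 0, 0, 0.02]
    - [0, -0.002, -0.001, 0, 0, 0, 0.04]
    - [0, -0.002, -0.001, 0, 0, 0, 0.05]
    - [0, -0.002, -0.001, 0, 0, 0, 0.05]
    - [0, -0.002, -0.03, 0, 0, 0, 0.05]
    - [0, -0.002, -0.08, 0, 0, 0, 0.05]
    - [0, -0.002, -0.13, 0, 0, 0, 0.05]

```text
time_s: 25.4
tool_pos: [0.59, -0.0064, 0.2638]
ee_rot: [[-0.058, 0.998, -0.001], [0.998, 0.058, 0.0], [0.0, -0.001, -1.0]]
force: [0.3, -0.7, 0.6]
grip_width: 0.05
finger_force: 0.0
```

>>> step_arm:
  targets:
    - [-0.04, -0.01, -0.03, 0, 0, 0, 0.05]
    - [-0.08, -0.02, -0.06, 0, 0, 0, 0.05]
    - [-0.1, -0.03, -0.08, 0, 0, 0, 0.05]
    - [-0.1, -0.03, -0.08, 0, 0, 0, 0.05]

```text
time_s: 25.9
tool_pos: [0.5666, -0.1094, 0.3453]
ee_rot: [[-0.055, 0.998, 0.004], [0.998, 0.055, -0.001], [-0.002, 0.004, -1.0]]
force: [0.1, 0.2, 0.5]
grip_width: 0.0497
finger_force: 0.0
```

```bash
python3 - <<'E'
from h import *
im,C,o=snap("wrist","w8.png"); s,_,_=snap("scene","s8.png")
cv2.imwrite("pics/v8.png",np.hstack([cv2.resize(im[0:300,100:500],(400,300)),cv2.resize(s[80:290,130:410],(400,300))]))
E
```

```text
(no output)
```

View pics/v8.png

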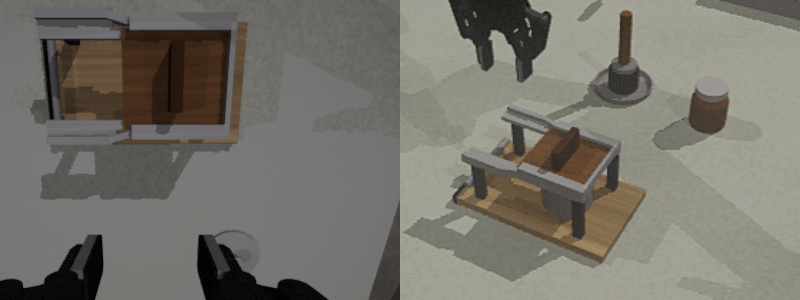

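Cover fully under the lips against the end bar (crop x≈230), brush upright in its dish, lid and jar untouched.

```bash
python3 -c "from rig import bot;print(bot.close_job())"
```

```text
the job is handed in; nothing more can be done
None
```

The job is handed in at about 26 s of the 64 s. I brushed the pot with two full strokes, stood the brush upright in its dish again, and slid the cover in against the end stop; the lid and jar were left alone. The hand-in returned no verdict, so success is judged from my measurements and the last pictures.

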